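Lock the tube rack into its cradle with the locking rod

ROBOT

A 6-joint arm with a two-finger parallel gripper is mounted at the origin on a cart in front of the work surface, level with it; the furniture and walls round the work are solid. World frame = base frame: x ahead of the robot, y to its left, z up, the work surface at z = 0. Lengths are in m, angles in degrees, forces in N, time in s.
With the tool pointing down it reaches from about 0.35 to 0.875 m from the base axis. Payload 4.2 kg.
Tool frame: the origin (TCP) lies between the finger pads; the fingertips stand 8 mm ahead of it and the grasp point (between the pads) lies 11 mm behind it; z points along the fingers, y is the line along which they close (so a half turn about z gives the same grasp; the last joint's range is limited). The gripper opens to 87 mm and grips with 3 to 60 N. Pads are 19 mm wide; open, the fingers measure 117 mm over their backs; the gripper's body (75 mm by 190 mm) begins 51 mm behind the grasp point.
Start: joints at [-60.012, 22.042, 0.453, 0, -68.411, -14.817], TCP at [0.164, -0.603, 0.231] pointing down, gripper open.
Joint ranges: [-179.83, 179.83], [-69.29, 118.12], [-61.27, 80.66], [-181.25, 117.63], [-171.15, -9.14], [-177.46, 177.46]. Speed limits (degrees/s): [159.86, 159.86, 180, 180, 180, 180].

INTERFACE

Orientations are given as a 3x3 rotation matrix whose columns are the frame's x, y, z axes.
In Python, from station import sense, capture, camera_model, finish_job, find_in gives the robot as it stands. The module is installed in compiled form; this text tells all that it offers.
- The arm moves only by the tool arm_command, never from a script. Its argument "motion" is a list of rows, each a list of 7 numbers: the finger opening in mm, from 0 to 87, then the shift along the tool's x, y, z in mm, then the turn, a rotation vector about the tool's x, y, z in rad. In form: [[jaw, dx, dy, dz, rx, ry, rz], ...]. A call has 1 to 8 rows; each row shifts and turns the commanded pose from where the row before left it, along the tool's axes as they then stand; what a row does not reach is not made up. A row lasts 1/10 s, in which the tool goes at most 50 mm and 8.59 degrees, less where a joint would pass 70% of its speed; a pose out of reach is approached as far as the arm can. A call with a gripper value outside its range is refused whole. The fingers move at their own pace and stop on an object; the grip force is fixed at half the most. Time passes only in rows, so rows that do not move let the fingers close. It gives the time, the measured TCP pose, the force, the opening and the grip force at its end, in the units of the state.
- sense(): the state, without advancing time (a new reading comes with each control period).
- capture(name): name is "scene" or "top" or "wrist"; returns the picture (384x512x3 uint8, red, green, blue); there is no depth.
- camera_model(name): a dict with "fx", "fy", "cx", "cy" (pixels), "R" (3x3) and "t" (3): a world point X has camera coordinates R X + t. Camera axes: x right, y down, z forward; pixel columns grow to the right and rows downward; lengths in m; the calibration is good to about 2 mm. The wrist camera is an equidistant fisheye: a pixel r from the principal point sees the ray r / f radians off the axis. A picture is of the moment at which its call begins: read the wrist's pose just before it. camera_model takes no time and is no camera call; for the wrist camera it gives the pose at the moment of the call.
- finish_job(): hands the job in; it is judged then, once.
Trained networks look in the newest picture that a camera, given by its name, has taken for a name from the list of things; names that differ only in an ending like _2 or _b are one class to them, and where a whole thing is asked for, a point or a joint stands for the part that bears it (a point fixed in the world has none). Each returns a list of dicts, best first, with "p" (0 to 1); they miss things now and then, are a little off and sometimes report something else, mostly with a low value. They report only what shows in the picture. A call takes as long as a camera call.
- find_in(target, camera): "location" ([row, column] in pixels, amid what is visible of it).
The state is a dict: "time_s": time; "joints": joint angles; "joint_velocities": joint speeds; "effort": joint torques, N m; "tcp_pos": TCP position; "ee_rot": TCP orientation; "wrist_force": force on the tool from outside, world axes, zero at the start; "moment": the same for the moment, N m; "gripper_width": opening from 0.0 (shut) to 1.0 (fully open); "gripper_force": force on a finger pad.
Only numpy, scipy, OpenCV 4.12 (cv2) and the standard library are available. Lean on these libraries where they do the work, as an engineer would, in place of code of your own. Each camera call takes 0.05 s, during which the arm holds its last target. There are 200 camera calls.

TASK

The rack of sample tubes in the metal cradle has to be locked in. Draw the steel locking rod out of its hooded dock by the bare shaft, lay it flat on the desk and let go, then take it again by its red grip and slide it tip first through both blue eye lugs of the cradle, from either end, until the red grip sits flush against the lug. Leave it there, and do not shift or tip the timer, the tape, the bottle or the flask.

Things in the scene. Friction and masses are not known exactly. Their poses are not given: they have to be found in the camera images.
- rod_mid (a point): Locking rod, loose, 0.12 kg, 200 mm long: round steel shaft 16 mm thick, 155 mm long, last 14 mm tapering to 7 mm, with a flat red grip at the rear. This point: middle of the whole length, on the axis. x axis points to the tip, z square to the grip's flat faces. Starts level in the dock, grip in the hood, axis 46 mm up, the front 97 mm of shaft overhanging. Flat on the desk its axis is 8 mm up.
- rod_grip (a point): Centre of the red grip, a block 45 mm long (along the rod), 34 mm wide and 16 mm thick, with the shaft axis through its centre. The grip is too wide to pass an eye. Same axes as rod_mid.
- rod_tip (a point): Tip of the rod, on its axis, 177.5 mm ahead of rod_grip. Same axes as rod_mid.
- rod_shoulder (a point): Front face of the red grip, on the rod axis, where the shaft leaves it: 22.5 mm ahead of rod_grip. Same axes as rod_mid.
- cradle: Fixed aluminium cradle, origin at the centre of its underside; base 96 (x) x 152 (y) x 8 mm. Blue eye lugs 44 mm wide, 8 mm thick, 112 mm high stand at y = -68..-60 and 60..68 mm; the line through both eyes is parallel to y at x = -13 mm, 92 mm up. Rack between them 58 x 112 mm, top 77 mm up; tubes in its +x row (x = 13 mm) reach 122 mm up, the row under the eye line is empty.
- eye_left (a point): Centre of the eye in the lug at the cradle's +y end, on the outer face of the lug: round through hole 21 mm in diameter, 2 mm chamfer outside, axis along the cradle's y, 92 mm above the desk. Axes as the cradle's.
- eye_right (a point): The same for the lug at the cradle's -y end (136 mm from eye_left).
- dock: Fixed grey parking dock with orange roof, origin at the centre of its underside; 114 (x) x 84 (y) x 71 mm high. Hood closed at sides, back (+x) and top: the rod leaves only along the dock's -x. Inside, 42 mm wide, floor 38 mm up, roof 66 mm up; the floor goes on as a 26 mm wide sill for 26 mm in front of the mouth.
- dock_mouth (a point): Centre of the dock's mouth plane, 30 mm ahead of (at -x of) the dock's origin, 46 mm above the desk. With the rod parked its rear end is 78 mm inside the mouth. Axes as the dock's.
- timer_mid (a point): White dial timer, loose, 58 x 62 mm, 58 mm high; centre, half-way up. Do not disturb.
- tape_mid (a point): Roll of brown tape lying flat, loose, 93 mm across, 48 mm high; centre, half-way up. Do not disturb.
- bottle_mid (a point): Amber reagent bottle with blue cap, loose, 72 mm across, 148 mm high; centre, half-way up. Do not disturb.
- flask_mid (a point): Conical glass flask, loose, 78 mm across, 135 mm high; centre, half-way up. Do not disturb.

How it is judged (in metres and radians):
On the way:
1. the rod lies flat on the desk, let go and at rest (height (world z) of each of rod_grip, rod_tip below 0.013 m and contact force between rod and the fingers below 0.1 N and linear speed of rod below 0.02 m/s), for 0.2 s.
At the end, for the whole second after the job is handed in: The rod runs through both eyes of the cradle, in line with them to 0.06 rad, the front of its grip within 8 mm of the centre of one eye's outer face; it is let go and at rest ((distance between rod_shoulder and eye_left below 0.008 m or distance between rod_shoulder and eye_right below 0.008 m) and angle between the x axis of rod_mid and the y axis of cradle, either way round below 0.06 rad and horizontal distance between rod_mid and cradle below 0.05 m and contact force between rod and the fingers below 0.1 N and linear speed of rod below 0.02 m/s); the robot touches nothing.
It fails at once if the dial timer is shifted more than 20 mm or tipped (distance of timer_mid from where it was at the start of the episode above 0.02 m or angle between timer_mid's own z axis and vertical above 0.3 rad).
It fails at once if the tape roll is shifted more than 20 mm or tipped (distance of tape_mid from where it was at the start of the episode above 0.02 m or angle between tape_mid's own z axis and vertical above 0.3 rad).
It fails at once if the amber bottle is shifted more than 20 mm or tipped (distance of bottle_mid from where it was at the start of the episode above 0.02 m or angle between bottle_mid's own z axis and vertical above 0.3 rad).
It fails at once if the glass flask is shifted more than 20 mm or tipped (distance of flask_mid from where it was at the start of the episode above 0.02 m or angle between flask_mid's own z axis and vertical above 0.3 rad).
It also fails if it takes over 72 s, if anything falls off the work surface, if the arm or the gripper's body presses on something with over 40 N, if the wrist force passes 120 N, or if a joint passes its speed limit or range.

## Working session

There is one attempt and no reset: what is moved stays moved. The work goes in short steps, Python scripts to look and compute and a tool call to move; the robot and the scene stay as the last step left them, time stands still between calls to the robot, and variables do not carry over. Pictures are saved under pics/ and viewed, at most 10 in all, crops included, and the job is handed in when it is done.

Besides the shell and the picture viewer there is one more tool, called after "Call:" as name([rows], argument=value, ...), one row to a line, values as JSON. arm_command: Moves the arm, as the interface text tells. Its arguments: {"type":"object","properties":{"motion":{"type":"array"}},"required":["motion"]}

```bash
mkdir -p pics; cat > h.py <<'E'
import numpy as np, cv2
from station import *
np.set_printoptions(precision=4,suppress=True)
def ray(cam,rc):
    m=camera_model(cam); R=np.array(m["R"]);t=np.array(m["t"])
    d=np.array([(rc[1]-m["cx"])/m["fx"],(rc[0]-m["cy"])/m["fy"]])
    if cam=="wrist":
        th=np.hypot(*d); d=np.r_[d/th*np.sin(th),np.cos(th)]
    else: d=np.r_[d,1]
    return -R.T@t, R.T@d
def at_z(cam,rc,z):
    o,d=ray(cam,rc); return o+d*(z-o[2])/d[2]
def proj(cam,X):
    m=camera_model(cam); p=np.array(m["R"])@X+np.array(m["t"])
    return np.array([m["cy"]+m["fy"]*p[1]/p[2],m["cx"]+m["fx"]*p[0]/p[2]])
def save(cam,name,s=1.5):
    im=capture(cam); cv2.imwrite(f"pics/{name}.png",cv2.resize(im[:,:,::-1],None,fx=s,fy=s,interpolation=cv2.INTER_CUBIC)); return im
E
python3 - <<'E'
from h import *
for c in("scene","top"):
    im=save(c,c+"0"); m=camera_model(c); np.save(c+"0.npy",im)
    print(c,m["fx"],m["cx"],m["cy"],-np.array(m["R"]).T@m["t"],np.array(m["R"]).tolist())
    for n in "rod_mid rod_tip rod_grip cradle eye_left eye_right dock dock_mouth timer_mid tape_mid bottle_mid flask_mid".split():
        r=find_in(n,c); print(n,[(np.round(x["location"],1).tolist(),round(x["p"],2)) for x in r[:2]])
s=sense();print(s["tcp_pos"],s["ee_rot"],s["gripper_width"],s["time_s"])
E
```

```text
scene 401.2601121392215 259.9833019281386 191.68225646810785 [-0.4517 -0.4889  0.9907] [[0.42649972479577647, -0.904453191820278, -0.007899908558846886], [-0.5766711124090886, -0.2651828647107949, -0.7727408856639075], [0.6968130401061613, 0.33412942413066155, -0.6346724470686602]]
rod_mid [([209.3, 332.6], 0.72), ([219.2, 318.1], 0.54)]
rod_tip [([217.4, 315.8], 0.63)]
rod_grip []
cradle [([181.9, 220.2], 0.6), ([209.5, 331.8], 0.36)]
eye_left [([183.6, 221.0], 0.94)]
eye_right [([183.8, 217.7], 0.91)]
dock [([206.2, 330.0], 0.91)]
dock_mouth [([208.6, 332.8], 0.63)]
timer_mid [([199.7, 268.4], 0.6)]
tape_mid [([226.1, 219.4], 0.87), ([166.3, 164.9], 0.29)]
bottle_mid [([166.8, 163.1], 0.59)]
flask_mid [([253.4, 363.2], 0.56)]
top 469.2060927287694 254.057363635382 193.67083860693185 [0.226  0.0112 1.3266] [[-0.04400311247147759, -0.9990234921077534, 0.003973450597683534], [-0.972799445088281, 0.04194192708943543, -0.22782035551714253], [0.2274312329667041, -0.013890175263625097, -0.9736950740875658]]
rod_mid [([187.2, 334.5], 0.49)]
rod_tip [([188.6, 338.4], 0.82), ([171.1, 167.5], 0.23)]
rod_grip [([191.7, 332.0], 0.65)]
cradle [([176.0, 168.8], 0.73)]
eye_left [([169.5, 168.0], 0.72)]
eye_right [([176.1, 171.6], 0.73)]
dock [([159.7, 335.6], 0.56), ([174.2, 256.0], 0.5)]
dock_mouth [([157.2, 334.0], 0.86), ([187.6, 333.8], 0.42)]
timer_mid [([175.9, 255.6], 0.57)]
tape_mid [([236.1, 219.2], 0.79), ([187.6, 337.0], 0.41)]
bottle_mid [([190.2, 104.4], 0.69), ([211.8, 395.7], 0.31)]
flask_mid [([211.9, 395.6], 0.58)]
[ 0.1636 -0.6032  0.2306] [[-0.9651 -0.2617 -0.    ]
 [-0.2617  0.9651  0.    ]
 [ 0.      0.     -1.    ]] 0.9989331974498248 1.3
```

View pics/top0.png

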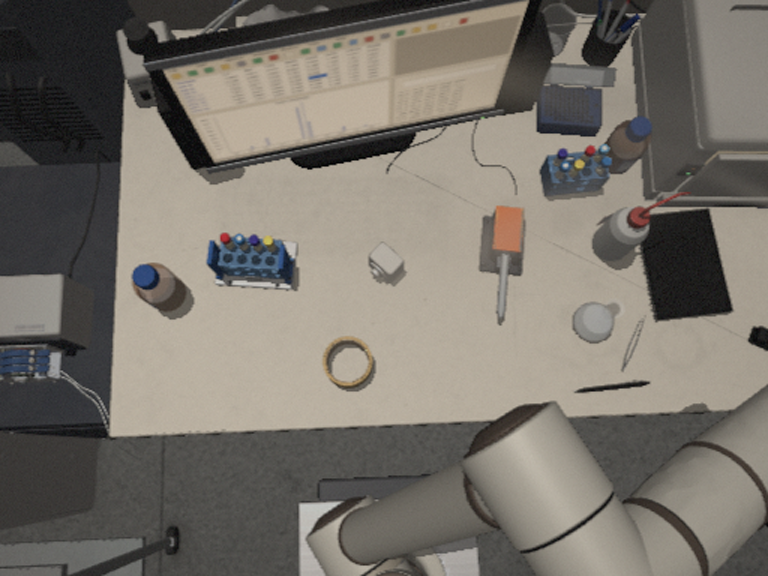

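View pics/scene0.png

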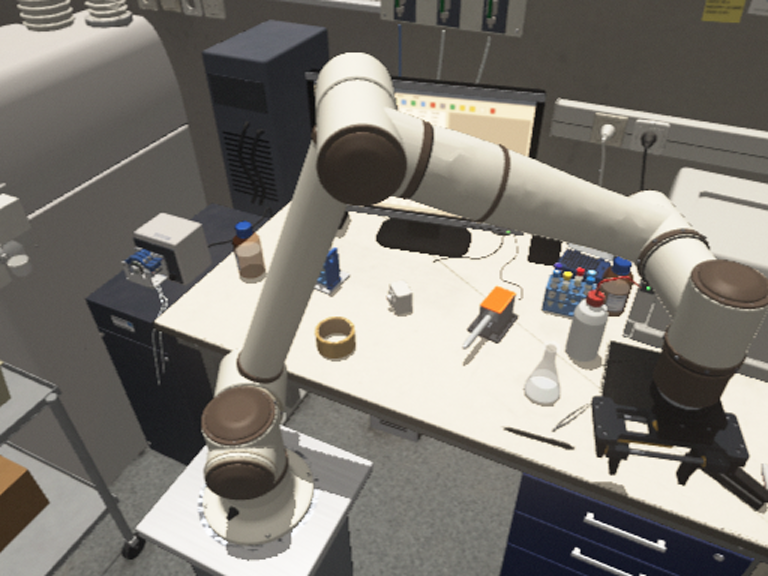

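The top view shows the dock with its orange roof at about (507,230) in the 1.5x picture, and the rod tip at (502,320) pointing at the robot. The cradle is at (252,260) with lugs at about x=212 and 290. The timer is at (385,262), the tape at (348,362), the bottle at (155,285) and the flask at (595,322).

```bash
python3 - <<'E'
from h import *
P=lambda c,r,z:at_z("top",(r/1.5,c/1.5),z)[:2]
print("tip",P(502,320,.046),"shaft near mouth",P(505,272,.054), "roof cnr",P(495,207,.071),P(522,208,.071),P(521,254,.071),P(493,252,.071))
print("lugs",P(212,260,.112),P(288,265,.112))
print("bottle cap",P(146,276,.148),"flask",P(594,322,.03),"tape",P(348,362,.024),"timer",P(385,262,.029))
im=np.load("top0.npy")[:,:,::-1]
a=cv2.resize(im[130:225,120:220],None,fx=4,fy=4,interpolation=cv2.INTER_CUBIC)
b=cv2.resize(im[130:225,290:390],None,fx=4,fy=4,interpolation=cv2.INTER_CUBIC)
cv2.imwrite("pics/zoom.png",np.hstack([a,b]))
E
```

```text
tip [ 0.4594 -0.2283] shaft near mouth [ 0.5487 -0.24  ] roof cnr [ 0.6716 -0.2284] [ 0.6674 -0.2792] [ 0.5776 -0.2692] [ 0.5837 -0.2176]
lugs [0.5787 0.2936] [0.5636 0.158 ]
bottle cap [0.5444 0.3986] flask [ 0.4511 -0.4034] tape [0.3967 0.06  ] timer [ 0.5846 -0.0172]
```

View pics/zoom.png

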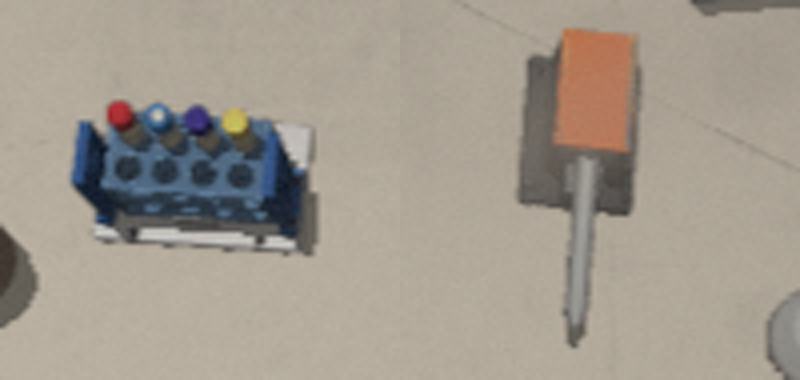

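Rod and dock have a yaw of about -7° and the cradle about -6.3°. Inserting from the right (tip to +y) is clear. I move to a viewpoint near the rod with the wrist turned so the last joint has room later.

Call:
arm_command([
  [87,-38,31.5,0,0,0,0],
  [87,-38,31.5,0,0,0,0],
  [87,-38,31.5,0,0,0,0],
  [87,-38,31.5,0,0,0,0],
  [87,-38,31.5,0,0,0,0],
  [87,-38,31.5,0,0,0,0],
  [87,-38,31.5,0,0,0,0],
  [87,-38,31.5,0,0,0,0],
])

```text
time_s: 2.1
tcp_pos: [0.3919, -0.2787, 0.231]
ee_rot: [[-0.965, -0.262, 0.001], [-0.262, 0.965, -0.0], [-0.001, -0.001, -1.0]]
wrist_force: [1.2, -0.3, -0.2]
gripper_width: 1.001
gripper_force: 0.0
```

Call:
arm_command([
  [87,-38,31.5,0,0,0,-0.138],
  [87,0,0,0,0,0,-0.138],
  [87,0,0,0,0,0,-0.138],
  [87,0,0,0,0,0,-0.138],
  [87,0,0,0,0,0,-0.138],
  [87,0,0,0,0,0,-0.138],
  [87,0,0,0,0,0,-0.138],
  [87,0,0,0,0,0,-0.138],
])

```text
time_s: 2.9
tcp_pos: [0.4195, -0.2401, 0.2307]
ee_rot: [[-0.195, -0.981, 0.0], [-0.981, 0.195, -0.0], [0.0, -0.0, -1.0]]
wrist_force: [0.1, 1.3, 0.2]
gripper_width: 1.0
gripper_force: 0.0
```

Call:
arm_command([
  [87,0,0,0,0,0,-0.138],
  [87,0,0,0,0,0,-0.138],
  [87,0,0,0,0,0,-0.138],
  [87,0,0,0,0,0,-0.138],
  [87,0,0,0,0,0,-0.138],
  [87,0,0,0,0,0,-0.138],
  [87,0,0,0,0,0,-0.138],
  [87,0,0,0,0,0,-0.138],
])

```text
time_s: 3.7
tcp_pos: [0.4195, -0.2401, 0.2307]
ee_rot: [[0.788, -0.616, 0.0], [-0.616, -0.788, -0.0], [0.0, -0.0, -1.0]]
wrist_force: [-0.1, -0.4, 0.1]
gripper_width: 1.003
gripper_force: 0.0
```

Call:
arm_command([
  [87,0,0,0,0,0,-0.138],
  [87,0,0,0,0,0,-0.138],
  [87,0,0,0,0,0,-0.138],
  [87,0,0,0,0,0,-0.138],
  [87,0,0,0,0,0,0],
])

```text
time_s: 4.2
tcp_pos: [0.4195, -0.2401, 0.2307]
ee_rot: [[0.993, -0.117, 0.0], [-0.117, -0.993, -0.0], [0.0, 0.0, -1.0]]
wrist_force: [-0.1, -0.1, -0.3]
gripper_width: 0.996
gripper_force: 0.0
```

```bash
python3 - <<'E'
from h import *
s=sense();print(s["tcp_pos"],s["ee_rot"],s["joints"],s["time_s"])
im=save("wrist","w1");np.save("w1.npy",im)
m=camera_model("wrist");print(m["fx"],m["cx"],m["cy"],-np.array(m["R"]).T@m["t"],m["R"])
for n in "rod_tip rod_mid dock_mouth".split():
    for x in find_in(n,"wrist")[:2]: print(n,x,at_z("wrist",x["location"],.046))
E
```

```text
[ 0.4195 -0.2401  0.2307] [[ 0.9932 -0.1167  0.0003]
 [-0.1167 -0.9932 -0.0001]
 [ 0.0003  0.     -1.    ]] [-10.475    8.1226 -18.7561   0.0013 -63.1043  93.7718] 4.2
297.3186396354542 256.04872822680335 195.32129032082665 [ 0.4863 -0.2478  0.3864] [[-0.1207 -0.9927  0.0012]
 [-0.9632  0.1174  0.2419]
 [-0.2402  0.0281 -0.9703]]
rod_tip {'location': [86.5, 240.3], 'p': 0.97} [ 0.5298 -0.2356  0.046 ]
rod_mid {'location': [78.3, 241.7], 'p': 0.58} [ 0.5391 -0.2383  0.046 ]
dock_mouth {'location': [33.2, 249.5], 'p': 0.96} [ 0.592  -0.2534  0.046 ]
```

View pics/w1.png

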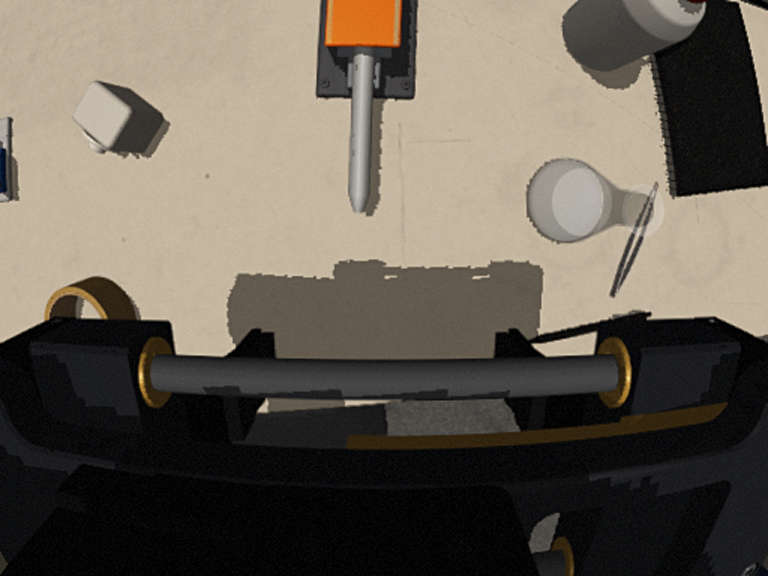

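The wrist view shows the shaft from the tip at (360,211) to the sill at about (367,75), with the hood above. The flask is at (565,200) and the timer at (115,115), both well clear.

```bash
python3 - <<'E'
from h import *
im=cv2.resize(np.load("w1.npy"),None,fx=1.5,fy=1.5,interpolation=cv2.INTER_CUBIC).astype(float)
# steel vs desk: saturation (r-b) low and bright
pts=[]
for y in range(105,192,6):
    row=cv2.GaussianBlur(im,(3,3),0)[y,340:400]; g=row[:,0]-row[:,2]; b=row.mean(1)
    ok=np.where((g<14)&(b>75))[0]+340
    print(y,ok.min(),ok.max(),end='; ') if len(ok) else None
    if len(ok): 
        p=at_z("wrist",(y/1.5,(ok.min()+ok.max())/3),.048); pts.append(p[:2])
pts=np.array(pts); v=cv2.fitLine(pts.astype(np.float32),cv2.DIST_HUBER,0,.001,.001).ravel(); print(v,np.degrees(np.arctan2(v[1],v[0])))
tip=at_z("wrist",(211/1.5,240),.046); print("tip",tip)
print("mouth",at_z("wrist",(47/1.5,363/1.5),.071))
m=at_z("top",(342/4+130,(573-400)/4+290),.046);print("tip top",m)
E
```

```text
105 352 372; 111 352 370; 117 352 370; 123 352 369; 129 351 369; 135 351 369; 141 351 369; 147 351 369; 153 351 368; 159 351 368; 165 350 368; 171 350 368; 177 350 368; 183 350 368; 189 349 367; [ 0.9881 -0.1538  0.5116 -0.2327] -8.846197
tip [ 0.4681 -0.2275  0.046 ]
mouth [ 0.5875 -0.2454  0.071 ]
tip top [ 0.4535 -0.2238  0.046 ]
```

Call:
arm_command([
  [87,0,0,0,0,0,0.028],
  [87,38,-6.5,0,0,0,0],
  [87,38,-6.5,0,0,0,0],
  [87,38,-6.5,0,0,0,0],
  [87,0,0,44,0,0,0],
  [87,0,0,44,0,0,0],
  [87,0,0,30,0,0,0],
  [87,0,0,0,0,0,0],
])

```text
time_s: 5.2
tcp_pos: [0.5318, -0.2364, 0.1076]
ee_rot: [[0.989, -0.147, -0.011], [-0.147, -0.989, 0.003], [-0.011, -0.001, -1.0]]
wrist_force: [-0.1, 0.6, -0.1]
gripper_width: 1.002
gripper_force: 0.0
```

```bash
python3 - <<'E'
from h import *
s=sense();print(s["tcp_pos"],s["ee_rot"])
im=save("wrist","w2")
E
```

```text
[ 0.5318 -0.2364  0.1076] [[ 0.9891 -0.1467 -0.0107]
 [-0.1466 -0.9892  0.0026]
 [-0.011  -0.001  -0.9999]]
```

View pics/w2.png

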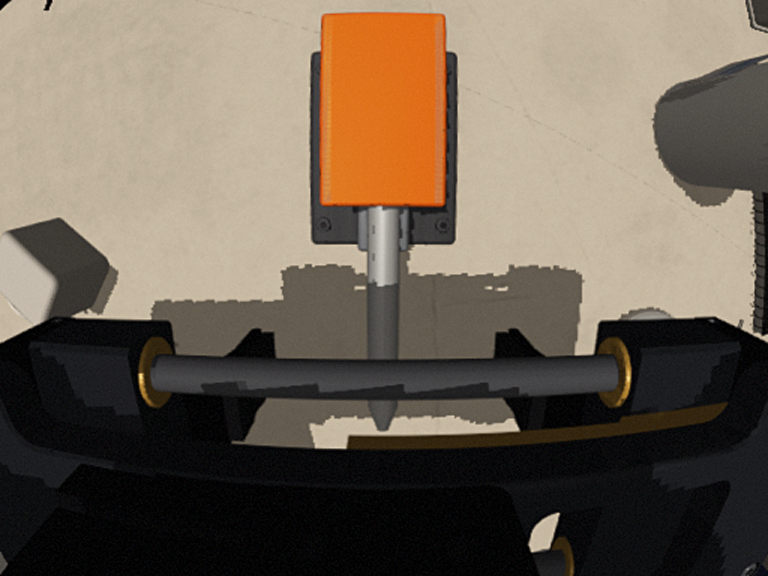

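The rod lies centred (column ~384) between the fingertips at columns 262 and 508, and it is parallel to the tool x axis. I descend and close.

Call:
arm_command([
  [87,0,0,30,0,0,0],
  [87,0,0,30,0,0,0],
  [87,0,0,4,0,0,0],
  [87,0,0,0,0,0,0],
])

```text
time_s: 5.65
tcp_pos: [0.5362, -0.2376, 0.05]
ee_rot: [[0.99, -0.144, 0.002], [-0.144, -0.99, -0.001], [0.002, 0.001, -1.0]]
wrist_force: [-1.3, -0.5, 0.5]
gripper_width: 1.003
gripper_force: 0.0
```

Call:
arm_command([
  [5,0,0,0,0,0,0],
  [5,0,0,0,0,0,0],
  [5,0,0,0,0,0,0],
  [5,0,0,0,0,0,0],
  [5,0,0,0,0,0,0],
  [5,0,0,0,0,0,0],
  [5,0,0,0,0,0,0],
  [5,0,0,0,0,0,0],
])

```text
time_s: 6.45
tcp_pos: [0.5351, -0.2372, 0.0485]
ee_rot: [[0.99, -0.144, -0.0], [-0.144, -0.99, 0.0], [-0.0, 0.0, -1.0]]
wrist_force: [0.8, -0.1, 0.4]
gripper_width: 0.357
gripper_force: 0.0
```

Call:
arm_command([
  [5,0,0,0,0,0,0],
  [5,0,0,0,0,0,0],
  [5,0,0,0,0,0,0],
  [5,0,0,0,0,0,0],
  [5,0,0,0,0,0,0],
])

```text
time_s: 6.95
tcp_pos: [0.535, -0.2372, 0.0485]
ee_rot: [[0.99, -0.144, -0.0], [-0.144, -0.99, 0.0], [-0.0, -0.0, -1.0]]
wrist_force: [0.1, -0.2, 0.3]
gripper_width: 0.171
gripper_force: 30.0
```

Call:
arm_command([
  [5,0,0,-2,0,0,0],
  [5,-15,0,0,0,0,0],
  [5,-18,0,0,0,0,0],
  [5,-18,0,0,0,0,0],
  [5,-18,0,0,0,0,0],
  [5,-18,0,0,0,0,0],
  [5,-18,0,0,0,0,0],
  [5,-10,0,0,0,0,0],
])

```text
time_s: 7.75
tcp_pos: [0.4194, -0.2204, 0.0505]
ee_rot: [[0.989, -0.145, -0.002], [-0.145, -0.989, 0.0], [-0.002, -0.0, -1.0]]
wrist_force: [-0.3, -0.2, -1.5]
gripper_width: 0.171
gripper_force: 30.0
```

```bash
python3 - <<'E'
from h import *
s=sense();print(s["tcp_pos"],s["gripper_width"],s["gripper_force"])
im=save("scene","s2",1); im2=save("wrist","w3",1)
a=cv2.resize(im[120:312,200:456],None,fx=2.9,fy=2.9)[:,:,::-1]; cv2.imwrite("pics/s2c.png",a)
E
```

```text
[ 0.4194 -0.2204  0.0505] 0.17145008004101622 29.99230921268463
```

View pics/w3.png

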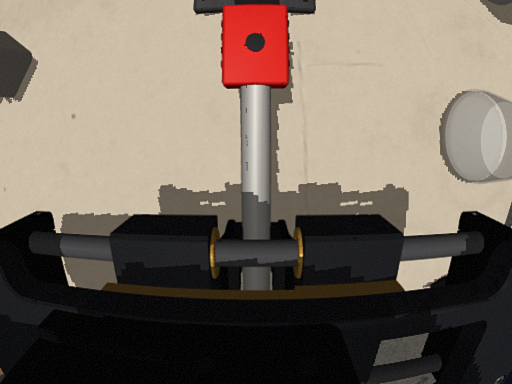

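The rod is out and straight in the grip. I lift and shift clear of the dock, swing it parallel to the cradle, then lower.

Call:
arm_command([
  [5,0,0,-15,0,0,0],
  [5,0,0,-15,0,0,0],
  [5,-1.5,-34,0,0,0,0],
  [5,-1.5,-34,0,0,0,0],
  [5,-1.5,-33,0,0,0,0],
  [5,0,0,0,0,0,0.1],
  [5,0,0,0,0,0,0.14],
  [5,0,0,0,0,0,0.14],
])

```text
time_s: 8.65
tcp_pos: [0.4329, -0.1195, 0.0808]
ee_rot: [[0.863, -0.505, 0.001], [-0.505, -0.863, -0.0], [0.001, -0.001, -1.0]]
wrist_force: [0.6, 0.2, -0.7]
gripper_width: 0.173
gripper_force: 30.0
```

Call:
arm_command([
  [5,0,0,0,0,0,0.14],
  [5,0,0,0,0,0,0.14],
  [5,0,0,0,0,0,0.14],
  [5,0,0,0,0,0,0.14],
  [5,0,0,0,0,0,0.14],
  [5,0,0,0,0,0,0.14],
  [5,0,0,0,0,0,0.14],
  [5,0,0,0,0,0,0.14],
])

```text
time_s: 9.45
tcp_pos: [0.4329, -0.1199, 0.0808]
ee_rot: [[-0.079, -0.997, 0.002], [-0.997, 0.079, -0.0], [-0.0, -0.002, -1.0]]
wrist_force: [-0.3, -0.6, -1.5]
gripper_width: 0.171
gripper_force: 30.0
```

Call:
arm_command([
  [5,0,0,0,0,0,0.036],
  [5,0,0,0,0,0,0],
  [5,0,0,20,0,0,0],
  [5,0,0,20,0,0,0],
  [5,0,0,15,0,0,0],
  [5,0,0,8,0,0,0],
  [5,0,0,4,0,0,0],
  [5,0,0,0,0,0,0],
])

```text
time_s: 10.25
tcp_pos: [0.4318, -0.12, 0.0134]
ee_rot: [[-0.109, -0.994, -0.0], [-0.994, 0.109, -0.0], [0.0, 0.0, -1.0]]
wrist_force: [-0.9, -0.1, -1.5]
gripper_width: 0.174
gripper_force: 30.0
```

Call:
arm_command([
  [5,0,0,1.5,0,0,0],
  [5,0,0,0.5,0,0,0],
  [5,0,0,0,0,0,0],
  [60,0,0,0,0,0,0],
  [60,0,0,0,0,0,0],
  [60,0,0,0,0,0,0],
  [60,0,0,0,0,0,0],
  [60,0,0,0,0,0,0],
])

```text
time_s: 11.05
tcp_pos: [0.4315, -0.12, 0.0116]
ee_rot: [[-0.11, -0.994, 0.0], [-0.994, 0.11, 0.0], [-0.0, -0.0, -1.0]]
wrist_force: [-0.6, -1.0, 0.0]
gripper_width: 0.543
gripper_force: 0.0
```

Call:
arm_command([
  [60,0,0,-15,0,0,0],
  [60,0,0,-30,0,0,0],
  [60,0,0,-50,0,0,0],
  [70,0,0,-50,0,0,0],
  [70,0,0,-20,0,0,0],
  [70,0,0,0,0,0,0],
])

```text
time_s: 11.65
tcp_pos: [0.4336, -0.12, 0.1802]
ee_rot: [[-0.109, -0.994, 0.009], [-0.994, 0.109, 0.0], [-0.001, -0.009, -1.0]]
wrist_force: [0.7, 0.2, -0.6]
gripper_width: 0.795
gripper_force: 0.0
```

```bash
python3 - <<'E'
from h import *
s=sense();print(s["tcp_pos"],s["ee_rot"],s["gripper_width"],s["joints"])
im=save("wrist","w4");np.save("w4.npy",im); np.save("top4.npy",capture("top"))
for n in "rod_tip rod_mid rod_grip".split():
  for c in ("wrist","top"):
    for x in find_in(n,c)[:1]: print(n,c,x,at_z(c,x["location"],.01))
E
```

```text
[ 0.4336 -0.12    0.1802] [[-0.1093 -0.994   0.0089]
 [-0.994   0.1093  0.0002]
 [-0.0012 -0.0088 -1.    ]] 0.795304247998564 [  5.3595   7.3701 -27.68     0.0453 -54.442  -11.6612]
rod_tip wrist {'location': [122.2, 258.4], 'p': 0.88} [ 0.4218 -0.1857  0.01  ]
rod_tip top {'location': [227.5, 329.8], 'p': 0.81} [ 0.4258 -0.2178  0.01  ]
rod_mid wrist {'location': [120.6, 258.2], 'p': 0.58} [ 0.4215 -0.1875  0.01  ]
rod_mid top {'location': [228.0, 329.5], 'p': 0.65} [ 0.4244 -0.2169  0.01  ]
rod_grip wrist {'location': [121.9, 259.4], 'p': 0.86} [ 0.4209 -0.1861  0.01  ]
rod_grip top {'location': [228.9, 328.4], 'p': 0.64} [ 0.422  -0.2135  0.01  ]
```

View pics/w4.png

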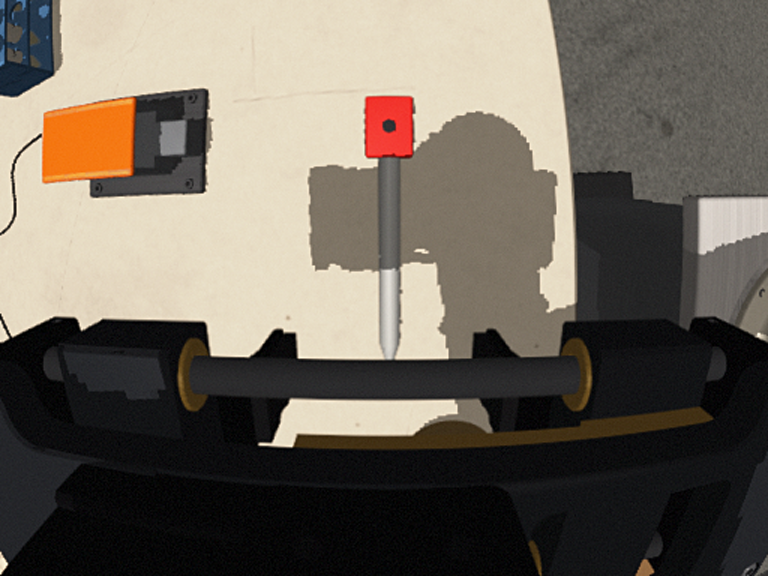

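The rod lies flat: red grip at (389,127) and tip at about (389,360), parallel to the tool x axis. Next I get precise grip centroids.

```bash
python3 - <<'E'
from h import *
for c,f in(("wrist","w4.npy"),("top","top4.npy")):
    im=np.load(f).astype(int); mk=((im[:,:,0]>130)&(im[:,:,1]<70)&(im[:,:,2]<70)).astype(np.uint8)
    n,l,st,ce=cv2.connectedComponentsWithStats(mk)
    for i in range(1,n):
        if st[i,4]>60: print(c,st[i],ce[i],at_z(c,ce[i][::-1],.015))
print("shoulder",at_z("wrist",(157/1.5,389/1.5),.016)," rear",at_z("wrist",(97/1.5,389.5/1.5),.016),"tip",at_z("wrist",(361/1.5,388.5/1.5),.008))
E
```

```text
wrist [ 243   64   32   41 1168] [258.8664  83.9495] [ 0.4173 -0.2265  0.015 ]
top [330 225  11  11  84] [336.1548 229.3929] [ 0.4189 -0.2344  0.015 ]
shoulder [ 0.4193 -0.2042  0.016 ]  rear [ 0.4141 -0.2471  0.016 ] tip [ 0.4364 -0.0507  0.008 ]
```

Call:
arm_command([
  [70,37,0.5,0,0,0,0],
  [70,37,0.5,0,0,0,0],
  [70,35,0.5,0,0,0,0],
  [70,0,0,45,0,0,0],
  [70,0,0,45,0,0,0],
  [70,0,0,40,0,0,0],
  [70,0,0,20,0,0,0],
  [70,0,0,0,0,0,0],
])

```text
time_s: 12.85
tcp_pos: [0.4152, -0.2278, 0.0232]
ee_rot: [[-0.11, -0.994, -0.009], [-0.994, 0.11, 0.002], [-0.001, 0.009, -1.0]]
wrist_force: [0.2, 0.3, 0.7]
gripper_width: 0.806
gripper_force: 0.0
```

Call:
arm_command([
  [70,0,0,10,0,0,0],
  [70,0,0,5.5,0,0,0],
  [70,0,0,0,0,0,0],
  [70,0,0,0,0,0,0],
])

```text
time_s: 13.25
tcp_pos: [0.4185, -0.2283, 0.0117]
ee_rot: [[-0.11, -0.994, 0.002], [-0.994, 0.11, -0.0], [0.0, -0.002, -1.0]]
wrist_force: [0.2, 0.2, 0.1]
gripper_width: 0.804
gripper_force: 0.0
```

Call:
arm_command([
  [20,0,0,0.8,0,0,0],
  [20,0,0,0,0,0,0],
  [20,0,0,0,0,0,0],
  [20,0,0,0,0,0,0],
  [20,0,0,0,0,0,0],
  [20,0,0,0,0,0,0],
  [20,0,0,0,0,0,0],
  [20,0,0,0,0,0,0],
])

```text
time_s: 14.05
tcp_pos: [0.4182, -0.2283, 0.0104]
ee_rot: [[-0.11, -0.994, 0.001], [-0.994, 0.11, -0.0], [0.0, -0.001, -1.0]]
wrist_force: [0.0, -0.7, 0.4]
gripper_width: 0.388
gripper_force: 30.0
```

```bash
python3 - <<'E'
from h import *
im=np.load("top0.npy"); 
# refine lugs from the first top picture: 8x zoom
a=cv2.resize(im[152:200,135:202],None,fx=11,fy=11,interpolation=cv2.INTER_CUBIC); cv2.imwrite("pics/lug.png",a[:,:,::-1])
E
```

```text
(no output)
```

View pics/lug.png

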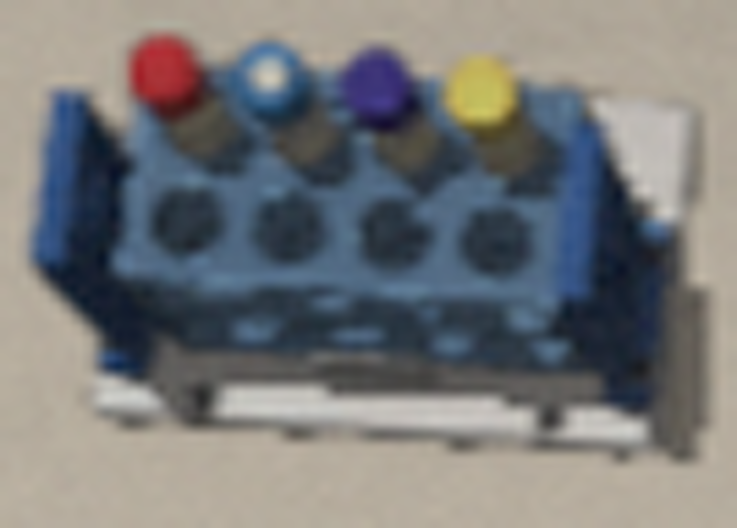

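The zoomed cradle shows the empty hole row (the eye line) at (190,218) to (497,240). Lug tops are centred at about (62,178) and (582,208).

```bash
python3 - <<'E'
from h import *
Z=lambda u,v,z:at_z("top",(v/11+152-.45,u/11+135-.45),z)[:2]
h=np.array([Z(*p,.077) for p in((190,218),(290,225),(393,232),(497,240))]); print(h)
v=h[0]-h[-1]; print("yaw",np.degrees(np.arctan2(v[1],v[0]))-90, np.linalg.norm(v))
for q in(((55,92),(85,92),(68,265),(38,262)),((575,122),(605,122),(587,295),(560,293))):
    c=np.array([Z(*p,.112) for p in q]); print(c.tolist(),c.mean(0),np.linalg.norm(c[0]-c[3]),np.linalg.norm(c[1]-c[0]))
print("base front",Z(95,405,.004),Z(650,440,.004))
m=lambda a:at_z("top",(a[1]/1.5,a[0]/1.5),0)
E
```

```text
[[0.5932 0.2729]
 [0.5903 0.2478]
 [0.5874 0.222 ]
 [0.5842 0.1959]]
yaw -6.702076572145103 0.07748696764699191
[[0.6165551839002884, 0.2988035136651683], [0.6162404122356062, 0.2914503104155908], [0.5723299841994257, 0.2951365327490212], [0.5734019431295778, 0.30244068610340014]] [0.5946 0.297 ] 0.04330624911442172 0.007359937447457275
[[0.6034054606016194, 0.1713854941668807], [0.6030906754978616, 0.16403630550685255], [0.5593366914444443, 0.16897012338923034], [0.5601227561477603, 0.1755265534749038]] [0.5815 0.17  ] 0.04348035047044442 0.007355927108273584
base front [0.5645 0.3129] [0.5487 0.1669]
```

Call:
arm_command([
  [20,0,0,-14,0,0,0],
  [20,0,0,-30,0,0,0],
  [20,0,0,-40,0,0,0],
  [20,-26,-14.8,0,0,0,0],
  [20,-26,-14.8,0,0,0,0],
  [20,-26,-14.8,0,0,0,0],
  [20,-26,-14.8,0,0,0,0],
  [20,-26,-14.8,0,0,0,0],
])

```text
time_s: 14.85
tcp_pos: [0.5055, -0.1061, 0.0938]
ee_rot: [[-0.11, -0.994, -0.002], [-0.994, 0.11, 0.0], [0.0, 0.002, -1.0]]
wrist_force: [-0.8, -1.2, -1.5]
gripper_width: 0.389
gripper_force: 30.0
```

Call:
arm_command([
  [20,-26,-14.8,0,0,0,0],
  [20,-26,-14.8,0,0,0,0],
  [20,-25,-14.8,0,0,0,0],
  [20,0,0,0,0,0,0],
  [20,0,0,0,0,0,0],
  [20,0,0,0,0,0,0],
])

```text
time_s: 15.45
tcp_pos: [0.5572, -0.036, 0.0937]
ee_rot: [[-0.111, -0.994, -0.002], [-0.994, 0.111, -0.0], [0.0, 0.002, -1.0]]
wrist_force: [-0.8, -0.6, -2.2]
gripper_width: 0.389
gripper_force: 30.0
```

```bash
python3 - <<'E'
from h import *
s=sense();print(s["tcp_pos"],s["ee_rot"],s["joints"])
im=save("wrist","w5",1);np.save("w5.npy",im); t=capture("top"); np.save("top5.npy",t); sc=capture("scene"); np.save("sc5.npy",sc)
a=cv2.resize(t[145:220,130:280],None,fx=5.3,fy=5.3,interpolation=cv2.INTER_CUBIC)
print(proj("scene",np.array([.5808,.1661,.092])))
cv2.imwrite("pics/p5.png",a[:,:,::-1])
E
```

```text
[ 0.5572 -0.036   0.0937] [[-0.1106 -0.9939 -0.0021]
 [-0.9939  0.1106 -0.0002]
 [ 0.0004  0.0021 -1.    ]] [ 12.9206  23.5653 -19.1671  -0.0244 -47.389  -19.2534]
[171.8235 221.4203]
```

View pics/p5.png

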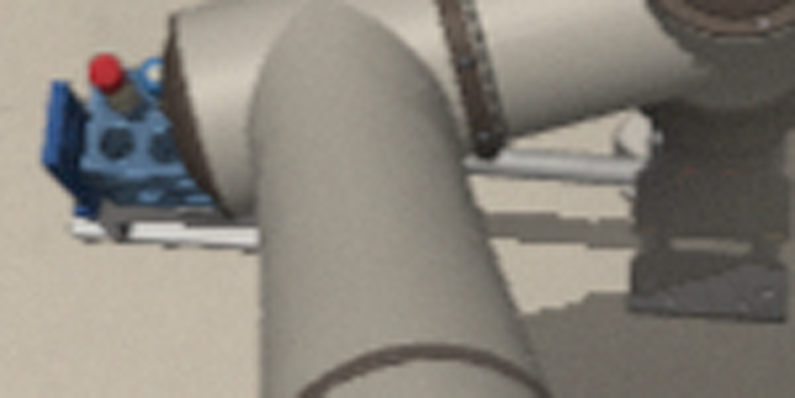

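The arm hides the tip from the top camera, but the shaft shows at about (500,163) to (620,170). I measure that, then look at the scene and wrist views together in one picture.

```bash
python3 - <<'E'
from h import *
Z=lambda u,v,z:at_z("top",(v/5.3+145-.4,u/5.3+130-.4),z)[:2]
a,b=Z(500,163,.092),Z(620,170,.092); d=a-b
print(a,b,np.degrees(np.arctan2(d[1],d[0]))-90)
T=np.array([.557,-.036]);u=np.array([.1106,.9939]);print("line x at those y",T[0]+(a[1]-T[1])*u[0]/u[1],T[0]+(b[1]-T[1])*u[0]/u[1])
sc=np.load("sc5.npy");w=np.load("w5.npy")
A=cv2.resize(sc[140:230,180:290],None,fx=4.9,fy=4.9,interpolation=cv2.INTER_CUBIC)[:441]
B=w[:, 130:384]; B=np.vstack([B,np.zeros((441-384,254,3),np.uint8)])
print(A.shape); cv2.imwrite("pics/p6.png",np.hstack([A,B])[:,:,::-1])
print(proj("scene",np.array([.5808-.11*.022,.1661-.022,.092])),proj("scene",np.array([.5808,.1661,.092])),proj("scene",np.array([.5958,.3014,.092])))
E
```

```text
[0.5691 0.0734] [0.5627 0.0119] -5.917306879132795
line x at those y 0.5691726826627689 0.5623267628954273
(441, 539, 3)
[173.6382 226.2357] [171.8235 221.4203] [161.1083 193.0447]
```

View pics/p6.png

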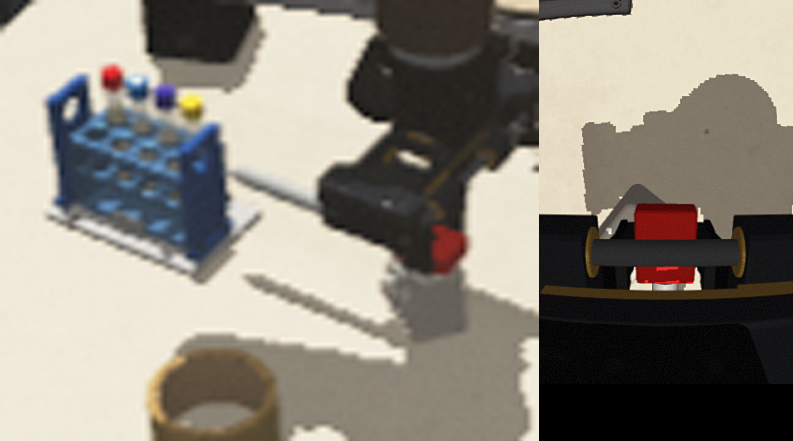

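The scene crop shows the left eye at (70,105) and the rod tip at (233,172), just short of the right lug and in line. I check the shaft height in the scene image numerically.

```bash
python3 - <<'E'
from h import *
sc=np.load("sc5.npy").astype(float)
u=np.array([.1106,.9939,0]); T=np.array([.5572,-.036,.0913])
for s in (.095,.11,.125,.14,.155,.1775):
    p=T+u*s; print(s,proj("scene",p),end=' ')
    r,c=proj("scene",p); c=int(round(c)); r=proj("scene",p)[0]
    col=sc[164:192,c]; sat=col[:,0]-col[:,2]
    print(c,[int(x) for x in sat])
d=lambda h:proj("scene",T+u*.14+[0,0,h])
print(d(.008),d(-.008))
E
```

```text
0.095 [181.2615 245.4075] 245 [24, 24, 24, 25, 25, 24, 25, 25, 24, 25, 25, 28, 13, 4, 6, 5, 6, 5, 5, 9, 27, 28, 26, 25, 24, 25, 25, 23]
0.11 [179.9649 241.9812] 242 [26, 24, 25, 24, 24, 24, 24, 25, 25, 24, 24, 25, 23, 23, 13, 4, 5, 5, 16, 28, 24, 23, 25, 24, 23, 24, 24, 24]
0.125 [178.679  238.5835] 239 [23, 23, 24, 23, 24, 25, 23, 25, 24, 24, 24, 25, 23, 12, 6, 5, 5, 19, 28, 23, 24, 23, 23, 24, 25, 23, 23, 22]
0.14 [177.4038 235.2138] 235 [24, 23, 24, 24, 24, 24, 23, 24, 23, 24, 23, 19, 6, 4, 3, 6, 29, 25, 24, 23, 23, 21, 22, 23, 22, 22, 22, 21]
0.155 [176.1391 231.872 ] 232 [24, 25, 23, 23, 23, 23, 23, 23, 23, 23, 18, 8, 6, 4, 8, 28, 22, 28, 9, 8, 10, 28, 26, 26, 23, 21, 22, 20]
0.1775 [174.2615 226.9106] 227 [24, 25, 25, 25, 24, 24, 24, 25, 25, 24, 19, 14, 26, 27, 24, 29, 16, 6, 4, 8, 7, -23, -12, 1, 6, 15, 27, 25]
[175.6757 235.1116] [179.1201 235.3154]
```

Measured shaft rows agree with the prediction to about half a pixel. I correct +1.2 mm sideways and +1 mm up, then begin inserting.

Call:
arm_command([
  [20,0,-1.2,-1,0,0,0],
  [20,0,0,0,0,0,0],
  [20,-10,0,0,0,0,0],
  [20,-10,0,0,0,0,0],
  [20,-7,0,0,0,0,0],
  [20,-7,0,0,0,0,0],
  [20,-7,0,0,0,0,0],
  [20,-7,0,0,0,0,0],
])

```text
time_s: 16.4
tcp_pos: [0.5649, 0.0129, 0.0952]
ee_rot: [[-0.109, -0.994, -0.0], [-0.994, 0.109, -0.0], [0.0, 0.0, -1.0]]
wrist_force: [0.2, 0.1, -1.1]
gripper_width: 0.387
gripper_force: 30.0
```

Call:
arm_command([
  [20,-8,0.6,0.5,0,0,0],
  [20,-10,0,0,0,0,0],
  [20,-10,0,0,0,0,0],
  [20,-10,0,0,0,0,0],
  [20,-10,0,0,0,0,0],
  [20,-10,0,0,0,0,0],
  [20,-10,0,0,0,0,0],
  [20,0,0,0,0,0,0],
])

```text
time_s: 17.2
tcp_pos: [0.5721, 0.0811, 0.0948]
ee_rot: [[-0.108, -0.994, 0.001], [-0.994, 0.108, 0.0], [-0.0, -0.001, -1.0]]
wrist_force: [-0.2, 0.2, -1.5]
gripper_width: 0.387
gripper_force: 30.0
```

Call:
arm_command([
  [20,-8,0.5,0,0,0,0],
  [20,-8,0,0,0,0,0],
  [20,-6,0,0,0,0,0],
  [20,-6,0,0,0,0,0],
  [20,-6,0,0,0,0,0],
  [20,-6,0,0,0,0,0],
  [20,-6,0,0,0,0,0],
  [20,0,0,0,0,0,0],
])

```text
time_s: 18.0
tcp_pos: [0.5765, 0.1263, 0.0947]
ee_rot: [[-0.109, -0.994, 0.0], [-0.994, 0.109, 0.0], [-0.0, -0.0, -1.0]]
wrist_force: [-0.4, 0.8, -1.2]
gripper_width: 0.386
gripper_force: 30.0
```

The tip is through both eyes with no contact force. I close the last stretch gently until the lug pushes back.

Call:
arm_command([
  [20,-4,0,0,0,0,0],
  [20,-4,0,0,0,0,0],
  [20,-3,0,0,0,0,0],
  [20,-2,0,0,0,0,0],
  [20,-1,0,0,0,0,0],
  [20,0,0,0,0,0,0],
])

```text
time_s: 18.6
tcp_pos: [0.5778, 0.1395, 0.0947]
ee_rot: [[-0.11, -0.994, -0.0], [-0.994, 0.11, -0.0], [0.0, 0.0, -1.0]]
wrist_force: [0.0, -0.5, -0.9]
gripper_width: 0.39
gripper_force: 30.0
```

Call:
arm_command([
  [20,-1,0,0,0,0,0],
  [20,-1,0,0,0,0,0],
  [20,-1,0,0,0,0,0],
  [20,0,0,0,0,0,0],
])

```text
time_s: 19.0
tcp_pos: [0.5781, 0.1425, 0.0948]
ee_rot: [[-0.11, -0.994, 0.0], [-0.994, 0.11, 0.0], [-0.0, -0.0, -1.0]]
wrist_force: [-0.4, -0.3, -1.5]
gripper_width: 0.394
gripper_force: 30.0
```

Call:
arm_command([
  [20,-1,0,0,0,0,0],
  [20,-0.5,0,0,0,0,0],
  [20,-0.5,0,0,0,0,0],
  [20,0,0,0,0,0,0],
  [20,0,0,0,0,0,0],
])

```text
time_s: 19.5
tcp_pos: [0.5781, 0.1428, 0.0948]
ee_rot: [[-0.11, -0.994, -0.001], [-0.994, 0.11, -0.002], [0.003, 0.001, -1.0]]
wrist_force: [1.6, -5.5, -1.1]
gripper_width: 0.385
gripper_force: 30.0
```

Call:
arm_command([
  [20,-1,0,0,0,0,0],
  [20,-0.5,0,0,0,0,0],
  [20,-0.5,0,0,0,0,0],
  [20,0,0,0,0,0,0],
  [20,0,0,0,0,0,0],
])

```text
time_s: 20.0
tcp_pos: [0.5781, 0.1429, 0.0948]
ee_rot: [[-0.11, -0.994, -0.003], [-0.994, 0.11, -0.005], [0.006, 0.002, -1.0]]
wrist_force: [2.8, -11.4, -0.4]
gripper_width: 0.387
gripper_force: 30.0
```

The shoulder is flush (the lug pushes back with 11 N). I relieve the push, ease down onto the eyes, release, and rise.

Call:
arm_command([
  [20,2.3,0,0,0,0,0],
  [20,0,0,1.5,0,0,0],
  [20,0,0,0,0,0,0],
  [65,0,0,0,0,0,0],
  [65,0,0,0,0,0,0],
  [65,0,0,0,0,0,0],
  [65,0,0,0,0,0,0],
  [65,0,0,0,0,0,0],
])

```text
time_s: 20.8
tcp_pos: [0.5784, 0.1446, 0.0933]
ee_rot: [[-0.109, -0.994, 0.0], [-0.994, 0.109, 0.0], [-0.0, -0.0, -1.0]]
wrist_force: [0.2, -0.2, 0.1]
gripper_width: 0.713
gripper_force: 0.0
```

Call:
arm_command([
  [65,0,0,-10,0,0,0],
  [65,0,0,-25,0,0,0],
  [65,0,0,-40,0,0,0],
  [65,0,0,-40,0,0,0],
  [65,40,0,0,0,0,0],
  [65,40,0,0,0,0,0],
  [65,0,0,0,0,0,0],
  [65,0,0,0,0,0,0],
])

```text
time_s: 21.6
tcp_pos: [0.5696, 0.0639, 0.2092]
ee_rot: [[-0.111, -0.994, 0.001], [-0.994, 0.111, 0.001], [-0.001, -0.001, -1.0]]
wrist_force: [0.0, 0.7, -0.7]
gripper_width: 0.749
gripper_force: 0.0
```

```bash
python3 - <<'E'
from h import *
s=sense();print(s["tcp_pos"],s["wrist_force"],s["gripper_width"],s["time_s"])
w=save("wrist","w7",1); sc=save("scene","s7",1)
for c,im in(("wrist",w),("scene",sc)):
    im=im.astype(int); mk=((im[:,:,0]>110)&(im[:,:,1]<60)&(im[:,:,2]<60)).astype(np.uint8)
    n,l,st,ce=cv2.connectedComponentsWithStats(mk)
    for i in range(1,n):
        if st[i,4]>15: print(c,st[i],ce[i],at_z(c,ce[i][::-1],.097))
for n in("rod_grip","rod_tip"):
    for x in find_in(n,"wrist")[:1]: print(n,x,at_z("wrist",x["location"],.092))
print(proj("scene",np.array([.5783,.1437,.09])))
E
```

```text
[0.5696 0.0639 0.2092] [ 0.0467  0.7001 -0.6642] 0.7489692418907856 21.6
wrist [241 266  33  25 710] [256.8183 278.4634] [0.5806 0.1532 0.097 ]
scene [220 170  13  10  67] [226.0149 174.0597] [0.57   0.1401 0.097 ]
rod_grip {'location': [277.3, 262.8], 'p': 0.57} [0.5744 0.1555 0.092 ]
rod_tip {'location': [277.4, 257.0], 'p': 0.59} [0.5803 0.1549 0.092 ]
[174.1051 226.3518]
```

The scene camera puts the red grip within half a pixel of where a seated rod should show. The fingers are open and clear, so I hand in.

```bash
python3 -c "
from station import *
print(finish_job())"
```

```text
the job is handed in; nothing more can be done
None
```

The locking rod was drawn from the dock, laid flat and let go, then slid through both eye lugs until its red grip met the lug at the cradle's -y end. It was released there and the job handed in at about 22 s with no verdict returned; the timer, tape, bottle and flask were kept clear of but not measured again at the end.

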